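# Offer up the card-terminal pole foot over its counter base

## Robot

A 6-joint arm with a two-finger parallel gripper is mounted at the origin on the work surface. World frame = base frame: x ahead of the robot, y to its left, z up, the work surface at z = 0. Lengths are in m, angles in rad, forces in N, time in s.
With the tool pointing down it reaches from about 0.35 to 0.85 m from the base axis. Payload 8.1 kg.
Tool frame: the origin (TCP) lies on the centre line of the jaws, within the pads' length; the fingertips stand robot.tip_reach ahead of it and the grasp point (between the pads) lies 5 mm behind it (robot.tip_reach is the distance from the TCP to the fingertips, in m); z points along the fingers, y is the direction in which the jaws open and shut (so a half turn about z gives the same grasp; the last joint's range is limited). The gripper opens to 93 mm and grips with 3 to 60 N. Pads are 15 mm wide; open, the fingers measure 128 mm over their backs; the gripper's body (75 mm by 188 mm) begins 65 mm behind the grasp point.
Start: joints at [-1.324, 0.13, 1.488, -0, 1.523, -0.085], TCP at [0.195, -0.567, 0.233] pointing down, gripper open.
Joint ranges: [-2.96, 2.96], [-0.89, 2.26], [0.02, 2.5], [-1.34, 4.48], [0, 2.73], [-2.66, 2.66]. Speed limits (rad/s): [2.39, 2.39, 2.79, 3.14, 3.14, 3.14].

## Interface

Orientations are given as a rotation vector (axis times angle).
In Python, from plant import sensors, read_camera, robot gives the robot as it stands.
- The arm moves only by the tool play_rows, never from a script. Its argument "series" is a list that holds one entry, the list of rows, each a list of 5 numbers: the closure, from -1 (fully open) to 1 (shut), then the shift along the world's x, y, z in m, then the turn about the world's z in rad. A call has 1 to 8 rows; each row is the pose to reach, as a shift and turn from the pose commanded when the call began; what a row does not reach only later rows make up. A row lasts 1/10 s, in which the tool goes at most 50 mm and 8.59 degrees, less where a joint would pass 70% of its speed; a pose out of reach is approached as far as the arm can. A call with a gripper value outside its range is refused whole. The fingers move at their own pace and stop on an object; "force" is the grip in N (left out, the last holds). Time passes only in rows, so rows that repeat a pose let the fingers close. It gives the time, the measured TCP pose, the force and the opening at its end, in the units of the state.
- sensors.read_state(): the state, without advancing time (a new reading comes with each control period).
- read_camera(name): name is "side" or "top" or "wrist"; returns a dict with "color" (420x560x3 uint8, red, green, blue), "range_z" (420x560 float32, m along the optical axis (not along the pixel's ray), 0 where there is no reading), "intrinsics" (3x3 intrinsics, pixels), "D" ([k1, k2, p1, p2, k3] as OpenCV has them; the pictures are not rectified), "rvec" (rotation vector, rad) and "tvec" (3), from world to camera coordinates, as OpenCV has them. Camera axes: x right, y down, z forward; pixel columns grow to the right and rows downward; lengths in m; the calibration is good to about 2 mm. A picture is of the moment at which its call begins.
- robot.close_job(): hands the job in, once; it reports no verdict.
The state is a dict: "t": time; "q": joint angles; "dq": joint speeds; "joint_torque": joint torques, N m; "tool_pos": TCP position; "orientation": TCP orientation; "force": force on the tool from outside, world axes, zero at the start; "wrist_torque": the same for the moment, N m; "opening": finger opening in m.
Only numpy, scipy, OpenCV 4.12 (cv2) and the standard library are available. Lean on these libraries where they do the work, as an engineer would, in place of code of your own. Each camera call takes 0.05 s, during which the arm holds its last target.

## Task

The steel pole foot for the card terminal has to be screwed onto the grey base that is fixed to the shop counter. Pick the foot up by its square stub, line its four holes up with the four threaded holes of the base (either way round), and gently lower it until you feel it seat, with the red sprung button pressed right in. Then raise it straight up about 15 mm off the base and finish there, still holding it level and hovering with the holes lined up, so the shopkeeper can slip the gasket in and start the screws; leave everything else on the counter alone.

Things in the scene. Friction and masses are not known exactly. Their poses are not given: they have to be found in the camera images.
- foot_grip (a point): The loose pole foot: a bright steel plate 120 x 90 mm, 6 mm thick, lying flat on the counter, with a dark square stub 32 x 32 mm standing upright on its centre, its sides parallel to the plate's edges, its top 76 mm above the plate's underside. Overall 0.42 to 0.78 kg. This point is on the stub's axis, 45 mm above the plate's underside. x along the plate's long edges, y along its short edges, z up the stub. Grip the stub across any two opposite faces.
- foot_under (a point): Centre of the underside of the foot's plate, 45 mm below foot_grip; same axes. The plate has four 12 mm through holes at x = +-45 mm, y = +-30 mm from here.
- foot_hole0 (a point): Foot's plate hole at x = +45, y = +30 mm, on the underside.
- foot_hole2 (a point): Foot's plate hole at x = -45, y = -30 mm, on the underside.
- base: Grey and black base block fixed to the counter, 140 x 110 x 24 mm high; origin at the centre of its underside, on the counter. x along its long edges, y along its short edges, z up.
- base_top (a point): Centre of the base's flat top face, 24 mm above the counter; same axes. Four 6 mm threaded holes with brass rims at x = +-45 mm, y = +-30 mm from here. The foot seats flat on this face. It fits either way round (half turn).
- base_hole0 (a point): Threaded hole of the base at x = +45, y = +30 mm, at its mouth.
- base_hole2 (a point): Threaded hole of the base at x = -45, y = -30 mm, at its mouth.
- button (a joint): Red sprung button, 18 mm wide, in the centre of the base's top; stands 8 mm proud when free. Value: how far it is pressed, 0 (free) to 0.008 m (flush). It takes about 2 N to start and 6 N to press flush, and springs back.
- tuna_can: Low blue tin, 66 mm diameter, 40 mm high, loose; origin at its underside. Leave alone.
- terminal: Black card terminal with keys, 75 x 150 x 30 mm, loose; origin at its underside. Leave alone.
- screwdriver: Screwdriver lying beyond the work area, loose. Leave alone.
- screw_dish: Yellow round dish with four screws in it, 84 mm diameter, 22 mm high, loose, beyond the blue tin. Leave alone.
- olive_jar: Green glass jar, 66 mm diameter, 100 mm high, loose. Leave alone.
- tomato_can: Red can, 74 mm diameter, 80 mm high, loose. Leave alone.
Mind the look-alikes: they are no part of the job. Leave any orange look-alike of the base alone.

How it is judged:
On the way, in this order (a step that is already met when the one before it is completed fails the run):
1. the foot is lifted well off the counter (height (world z) of foot_under above 0.04 m), for 0.1 s.
2. the foot is seated over the base, holes lined up, with the button pressed in (value of joint button above 0.006 m and z of foot_under in the frame of base_top below 0.003 m and horizontal distance between foot_under and base_top below 0.006 m and angle between the x axis of foot_under and the x axis of base_top, either way round below 0.12 rad), for 0.1 s.
At the end, for the whole second after the job is handed in: The foot is held hovering with its underside 10 to 22 mm above the base's top, level within 4 degrees, each plate hole within 4 mm (seen from above) of a threaded hole, either way round; the button has sprung back out and nothing touches the base (z of foot_under in the frame of base_top between 0.01 and 0.022 m and ((horizontal distance between foot_hole0 and base_hole0 below 0.004 m and horizontal distance between foot_hole2 and base_hole2 below 0.004 m) or (horizontal distance between foot_hole0 and base_hole2 below 0.004 m and horizontal distance between foot_hole2 and base_hole0 below 0.004 m)) and angle between foot_under's own z axis and vertical below 0.07 rad and value of joint button below 0.001 m and contact force between base and anything else below 0.3 N); the arm keeps its last pose, push and grip.
It fails at once if the base is pressed or struck with more than 40 N (contact force between base and anything else above 40 N).
It fails at once if a bystander is moved by more than 25 mm (distance of any of tuna_can, terminal, screwdriver, screw_dish, olive_jar, tomato_can from where it was at the start of the episode above 0.025 m).
It also fails if it takes over 45 s, if anything falls off the work surface, if the arm or the gripper's body presses on something with over 40 N, if the wrist force passes 120 N, or if a joint passes its speed limit or range.

## Working session

There is one attempt and no reset: what is moved stays moved. The work goes in short steps, Python scripts to look and compute and a tool call to move; the robot and the scene stay as the last step left them, time stands still between calls to the robot, and variables do not carry over. Pictures are saved under pics/ and viewed, and the job is handed in when it is done.

Besides the shell and the picture viewer there is one more tool, called after "Request:" by a JSON object that holds its "method" and its "body", one argument or row to a line. play_rows: Moves the arm, as the interface text tells. Its arguments: {"type":"object","properties":{"series":{"type":"array","items":{"type":"array","items":{"type":"array","items":{"type":"number"}}}},"force":{"type":"number"}},"required":["series"]}

```bash
mkdir -p pics; ls
python3 - <<'E'
from plant import sensors, read_camera, robot
import cv2,pickle
print(sensors.read_state(), robot.tip_reach)
d={}
for n in("side","top","wrist"):
    c=read_camera(n);d[n]=c
    cv2.imwrite(f"pics/{n}0.png",c["color"][:,:,::-1])
    print(n,c["intrinsics"],c["D"],c["rvec"],c["tvec"])
pickle.dump(d,open("d0.pkl","wb"))
E
```

```text
pics
{'t': 0.0, 'q': array([-1.32444212e+00,  1.31157406e-01,  1.48927340e+00, -1.67664023e-05,
        1.52300672e+00, -8.53733283e-02]), 'dq': array([-1.35762670e-04, -1.91864394e-04,  3.43535589e-04,  3.78071543e-05,
       -1.12452313e-04,  4.88039993e-04]), 'joint_torque': array([ 8.37102853e-04, -5.59838212e+01, -4.91756737e+01,  7.69195100e-02,
        3.52021982e-02, -1.80065367e-04]), 'tool_pos': array([ 0.19530277, -0.56674599,  0.23159291]), 'orientation': array([-3.09666523e+00, -5.18388341e-01,  2.59071621e-04]), 'force': array([ 0.07939796, -0.03969198,  0.49600479]), 'wrist_torque': array([0.03345969, 0.00263987, 0.01152707]), 'opening': 0.0929187885455111} 0.014
side [[489.82905853   0.         283.34074075]
 [  0.         489.82905853 210.1774612 ]
 [  0.           0.           1.        ]] [-0.09574427  0.          0.          0.          0.        ] [ 0.77102299 -2.400981    1.3127759 ] [0.42041741 0.20045658 1.00819077]
top [[507.73019954   0.         277.56942632]
 [  0.         507.73019954 215.76786239]
 [  0.           0.           1.        ]] [0.00154402 0.         0.         0.         0.        ] [ 2.08496092 -2.14702275  0.21457044] [-5.77550502e-05  4.92230126e-01  1.09925947e+00]
wrist [[329.98932321   0.         277.05143949]
 [  0.         329.98932321 209.34407204]
 [  0.           0.           1.        ]] [-0.04182611  0.          0.          0.          0.        ] [-2.36969613  1.68813669  0.23661828] [-0.59901517 -0.03291726  0.39090892]
```

View pics/top0.png

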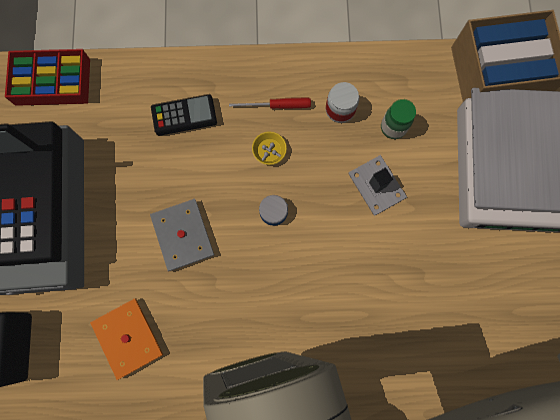

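View pics/side0.png

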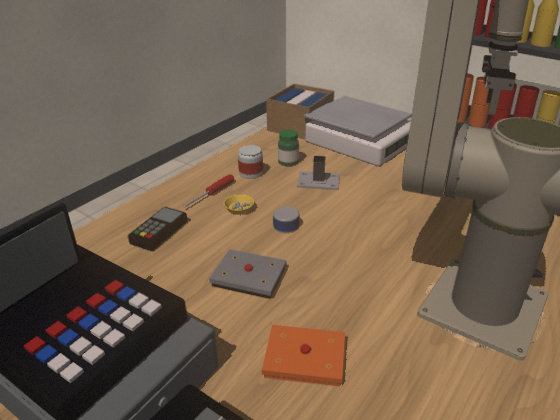

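View pics/wrist0.png

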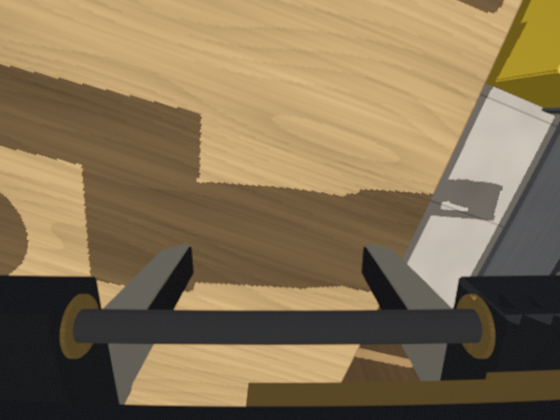

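Top view: the candidates for the base are the grey block at (184,235) with a red button at (181,233), and the orange block at (127,338). The grey one fits "grey and black base"; orange is the look-alike. The foot (steel plate and dark stub) is at (378,183), with the jar at (400,117), blue tin at (274,210) and dish at (270,149). I'll enlarge both crops to confirm and measure.

```bash
cat > h.py <<'E'
import numpy as np, cv2
def rays(c,uv):
    p=cv2.undistortPoints(np.array(uv,float).reshape(-1,1,2),c["intrinsics"],np.array(c["D"],float)).reshape(-1,2)
    R=cv2.Rodrigues(np.array(c["rvec"],float))[0]
    d=np.c_[p,np.ones(len(p))]@R
    o=-R.T@np.array(c["tvec"],float).ravel()
    return o,d
def onplane(c,uv,z):
    o,d=rays(c,uv); s=(z-o[2])/d[:,2]; return o+s[:,None]*d
def proj(c,P):
    return cv2.projectPoints(np.array(P,float).reshape(-1,3),np.array(c["rvec"],float),np.array(c["tvec"],float),c["intrinsics"],np.array(c["D"],float))[0].reshape(-1,2)
def world(c):
    h,w=c["range_z"].shape
    v,u=np.mgrid[:h,:w]
    o,d=rays(c,np.c_[u.ravel(),v.ravel()])
    return (o+d*c["range_z"].reshape(-1,1)).reshape(h,w,3)
E
python3 - <<'E'
import pickle,cv2,numpy as np
from h import *
d=pickle.load(open("d0.pkl","rb"));c=d["top"];im=c["color"][:,:,::-1]
a=cv2.resize(im[140:225,335:420],None,fx=4.6,fy=4.6,interpolation=cv2.INTER_CUBIC)
b=cv2.resize(im[193:278,140:225],None,fx=4.6,fy=4.6,interpolation=cv2.INTER_CUBIC)
cv2.imwrite("pics/crop0.png",np.hstack([a,b]))
for n in("top","side"):
    c=d[n];W=world(c)
    for nm,uv in dict(base=(184,235),foot=(378,183),tin=(274,210),dish=(270,149),jar=(400,117),tom=(343,97),term=(184,115)).items() if n=="top" else dict(base=(235,268),foot=(335,182)).items():
        print(n,nm,W[uv[1],uv[0]].round(3))
E
```

```text
top base [0.458 0.201 0.028]
top foot [ 0.557 -0.243  0.067]
top tin [ 0.507 -0.007  0.043]
top dish [ 0.663 -0.001  0.014]
top jar [ 0.7   -0.296  0.1  ]
top tom [ 0.759 -0.173  0.084]
top term [0.751 0.203 0.026]
side base [0.487 0.227 0.024]
side foot [ 0.521 -0.267  0.005]
```

View pics/crop0.png

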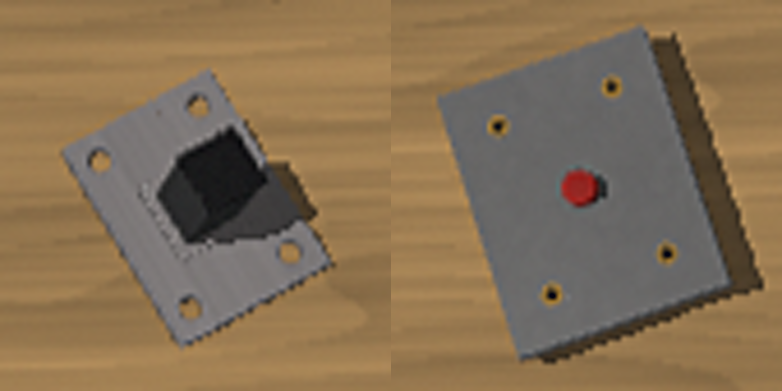

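The crop confirms it. On the left is the steel plate with four holes and the dark square stub. On the right is the grey block with brass-rimmed holes and the red button. Next I'll measure the hole centres.

```bash
cat >> h.py <<'E'
def comps(mask,amin,amax):
    n,l,s,ce=cv2.connectedComponentsWithStats(mask.astype(np.uint8),connectivity=8)
    return [(ce[i],s[i,4]) for i in range(1,n) if amin<=s[i,4]<=amax]
def rectfit(P,L=.09,S=.06):
    """P 4 pts xy (any order) -> centre, yaw of long axis, residual"""
    P=np.array(P)[:,:2];c=P.mean(0);q=P-c
    P=P[np.argsort(np.arctan2(q[:,1],q[:,0]))]
    e0=P[1]-P[0]+P[2]-P[3]; e1=P[2]-P[1]+P[3]-P[0]
    l,s=(e0,e1) if np.hypot(*e0)>np.hypot(*e1) else (e1,e0)
    y1=np.arctan2(l[1],l[0]); y2=np.arctan2(-s[0],s[1])
    w=lambda a:(a+np.pi/2)%np.pi-np.pi/2
    return c,w(y1),w(y2),np.hypot(*l)/2,np.hypot(*s)/2
E
python3 - <<'E'
import pickle
from h import *
d=pickle.load(open("d0.pkl","rb"))
ROI=dict(top=((145,190,225,278),(340,150,415,220)),side=((205,245,290,298),(290,168,345,192)))
for n in("top","side"):
    c=d[n];hsv=cv2.cvtColor(c["color"],cv2.COLOR_RGB2HSV)
    for nm,(x0,y0,x1,y1) in zip(("base","foot"),ROI[n]):
        h=hsv[y0:y1,x0:x1]
        if nm=="base":
            m=(h[...,0]>12)&(h[...,0]<32)&(h[...,1]>90)
            z=.024
            k=cv2.morphologyEx(m.astype(np.uint8),cv2.MORPH_CLOSE,np.ones((3,3)))
            cs=comps(k,4,60)
        else:
            k=(h[...,1]>60)&(h[...,2]>60); z=.006
            cs=comps(k,4,40)
        pts=[p+[x0,y0] for p,a in cs]
        print(n,nm,[(p.round(1),a) for p,(q,a) in zip(pts,cs)])
        if len(pts):
            P=onplane(c,pts,z);print(P.round(4).tolist())
            if len(pts)==4: print(rectfit(P))
# stub top, button
c=d["top"];W=world(c);h=cv2.cvtColor(c["color"],cv2.COLOR_RGB2HSV)
m=np.zeros(h.shape[:2],bool);m[150:220,340:420]=True
t=m&(W[...,2]>.07)&(W[...,2]<.09)
uv=np.argwhere(t)[:,::-1]; print("stubtop",len(uv),onplane(c,[uv.mean(0)],.076),cv2.minAreaRect(onplane(c,uv,.076)[:,:2].astype(np.float32)*1000))
E
```

```text
top base [(array([187.5, 211.5]), np.int32(16)), (array([162.8, 219.8]), np.int32(17)), (array([199.5, 247.6]), np.int32(17)), (array([174.3, 256.7]), np.int32(18))]
[[0.5135, 0.1939, 0.024], [0.4956, 0.2509, 0.024], [0.4282, 0.1659, 0.024], [0.4091, 0.2232, 0.024]]
(array([0.46161215, 0.20845927]), np.float64(0.3136692440886333), np.float64(0.3118634260890112), np.float64(0.09031192101020126), np.float64(0.06008596898529583))
top foot [(array([377.5, 163.1]), np.int32(15)), (array([356.4, 174.8]), np.int32(16)), (array([397.5, 194.5]), np.int32(16)), (array([376.2, 206.8]), np.int32(17))]
[[0.6227, -0.2582, 0.006], [0.5953, -0.2058, 0.006], [0.5439, -0.3002, 0.006], [0.5156, -0.2477, 0.006]]
(array([ 0.56936573, -0.25298707]), np.float64(0.48683399335591826), np.float64(0.48815405908195153), np.float64(0.0896773210679612), np.float64(0.05943504704893499))
side base [(array([234.1, 256.8]), np.int32(8)), (array([272. , 264.5]), np.int32(10)), (array([223.7, 273.2]), np.int32(11)), (array([262.9, 281.4]), np.int32(11))]
[[0.5143, 0.1969, 0.024], [0.4273, 0.169, 0.024], [0.495, 0.2544, 0.024], [0.4089, 0.226, 0.024]]
(array([0.46138827, 0.21158544]), np.float64(0.3144043269304999), np.float64(0.3184884651055895), np.float64(0.09101941869202967), np.float64(0.06030100659711666))
side foot []
stubtop 219 [[ 0.56994493 -0.25271197  0.076     ]] ((569.80615234375, -252.44036865234375), (33.2191047668457, 34.735572814941406), 27.77931785583496)
```

Base centre (0.4615, 0.209), yaw 0.313. Foot centre (0.569, -0.253), yaw 0.4875. The tool is at yaw 0.332, so it needs +0.156 to square up with the stub. First I'll move above the foot.

Request:
{"method": "play_rows", "body": {
  "series": [
    [[-1,0.045,0.038,0,0.02],[-1,0.09,0.076,0,0.04],[-1,0.135,0.114,0,0.06],[-1,0.18,0.152,0,0.08],[-1,0.225,0.19,0,0.1],[-1,0.27,0.228,0,0.12],[-1,0.315,0.266,0,0.14],[-1,0.36,0.304,0,0.156]]
  ],
  "force": 40
}}

```text
t: 0.95
tool_pos: [0.5023, -0.3075, 0.2325]
orientation: [-3.048, -0.76, 0.0]
force: [0.9, -0.9, -0.0]
opening: 0.0931
```

Request:
{"method": "play_rows", "body": {
  "series": [
    [[-1,0.014,0.01,0,0],[-1,0.014,0.01,0,0],[-1,0.014,0.01,-0.03,0],[-1,0.014,0.01,-0.06,0],[-1,0.014,0.01,-0.08,0],[-1,0.014,0.01,-0.08,0],[-1,0.014,0.01,-0.08,0]]
  ]
}}

```text
t: 1.65
tool_pos: [0.5141, -0.3002, 0.1528]
orientation: [-3.049, -0.756, 0.001]
force: [0.5, 0.1, 2.0]
opening: 0.0934
```

```bash
cat > look.py <<'E'
import sys,pickle,cv2
from plant import sensors, read_camera
from h import *
k=sys.argv[1];d={}
for n in sys.argv[2:]:
    d[n]=read_camera(n);cv2.imwrite(f"pics/{n}{k}.png",d[n]["color"][:,:,::-1])
s=sensors.read_state();d["s"]=s
R=cv2.Rodrigues(s["orientation"])[0]
print("t",s["t"],"tcp",s["tool_pos"].round(4),"yawx",np.arctan2(R[1,0],R[0,0]).round(4),"zaxis",R[:,2].round(4),"F",s["force"].round(2),"T",s["wrist_torque"].round(3),"open",round(s["opening"],4),"q",s["q"].round(2))
pickle.dump(d,open(f"d{k}.pkl","wb"))
E
python3 look.py 1 wrist side
```

```text
t 1.75 tcp [ 0.5154 -0.3005  0.1545] yawx 0.4868 zaxis [ 0.002  -0.0016 -1.    ] F [0.17 0.2  0.53] T [ 0.024 -0.025  0.063] open 0.0931 q [-0.61  0.17  1.59 -0.    1.38  0.47]
```

View pics/wrist1.png

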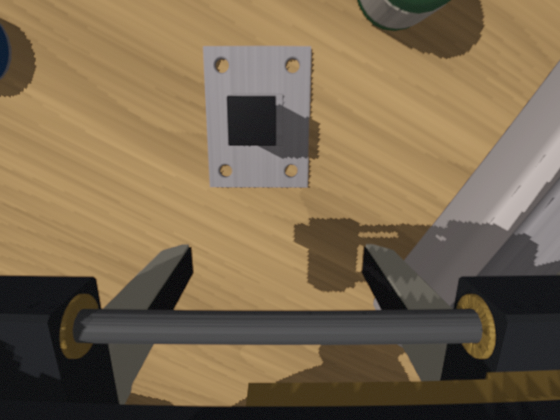

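The wrist view shows the foot squarely ahead, with its stub at (252,121), and clear of the jar. The arm stopped short because its speed is limited. I'll re-measure the foot from this view and work out what's left to go.

Run:
```python
import pickle
from h import *
d=pickle.load(open("d1.pkl","rb"));s=d["s"]
c=d["wrist"];h=cv2.cvtColor(c["color"],cv2.COLOR_RGB2HSV)
x0,y0,x1,y1=212,52,304,182
k=(h[y0:y1,x0:x1,1]>60)&(h[y0:y1,x0:x1,2]>60)
cs=comps(k,20,250);pts=[p+[x0,y0] for p,a in cs];print([(p.round(1),a) for p,a in zip(pts,[a for _,a in cs])])
P=onplane(c,pts,.005);print(P.round(4))
if len(pts)==4:
    r=rectfit(P);print(r, "remaining",r[0]-s["tool_pos"][:2])
m=np.zeros(k.shape,bool);g=h[60:180,212:300];kk=(g[...,2]<40);
cs=comps(kk,500,5000);print(cs)
q=[cs[0][0]+[212,60]];print(onplane(c,q,.076))
# side
c=d["side"]
```

```text
[(array([221.9,  65.3]), np.int32(147)), (array([292.1,  65.4]), np.int32(152)), (array([225.5, 170.1]), np.int32(115)), (array([290.7, 170.2]), np.int32(123))]
[[ 0.5955 -0.2039  0.005 ]
 [ 0.6231 -0.2566  0.005 ]
 [ 0.5162 -0.2455  0.005 ]
 [ 0.544  -0.2982  0.005 ]]
(array([ 0.56969198, -0.25104917]), np.float64(0.4836153290649605), np.float64(0.48395780561477997), np.float64(0.08952037650192814), np.float64(0.05952791749526955)) remaining [0.05426169 0.0494287 ]
[(array([40.2424103 , 61.13615455]), np.int32(2174))]
[[ 0.56971033 -0.25171187  0.076     ]]
```

View pics/side1.png

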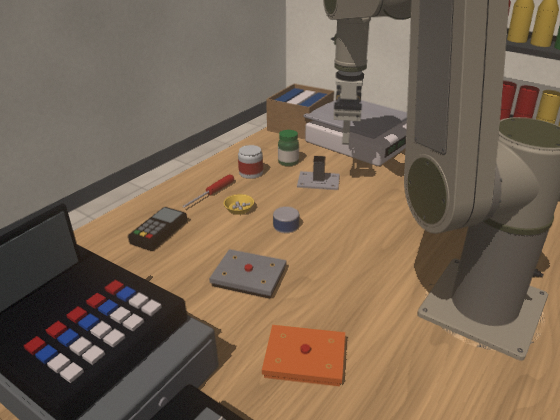

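Request:
{"method": "play_rows", "body": {
  "series": [
    [[-1,0.018,0.016,0,0],[-1,0.036,0.032,0,0],[-1,0.054,0.0485,0,0],[-1,0.054,0.0485,0,0],[-1,0.054,0.0485,-0.03,0],[-1,0.054,0.0485,-0.05,0],[-1,0.054,0.0485,-0.05,0]]
  ]
}}

```text
t: 2.45
tool_pos: [0.567, -0.2505, 0.1003]
orientation: [-3.046, -0.758, 0.005]
force: [-1.2, 1.0, -1.1]
opening: 0.0932
```

```bash
python3 look.py 2 wrist
```

```text
t 2.5 tcp [ 0.568  -0.2509  0.1022] yawx 0.4874 zaxis [-1.9e-03  7.0e-04 -1.0e+00] F [-0.05 -0.55 -0.1 ] T [-0.045 -0.061 -0.056] open 0.0933 q [-0.5   0.28  1.56 -0.    1.3   0.59]
```

View pics/wrist2.png

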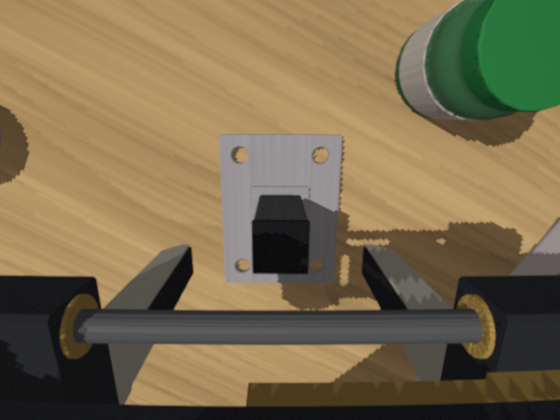

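The stub is centred between the jaws: stub at column 280, jaw midline at 277. I'll go down and grip.

Request:
{"method": "play_rows", "body": {
  "series": [
    [[-1,0.001,-0.001,-0.02,0],[-1,0.001,-0.001,-0.04,0],[-1,0.001,-0.001,-0.055,0],[-1,0.001,-0.001,-0.062,0],[-1,0.001,-0.001,-0.062,0],[-1,0.001,-0.001,-0.062,0]]
  ]
}}

```text
t: 3.1
tool_pos: [0.5706, -0.2521, 0.0417]
orientation: [3.048, 0.758, 0.001]
force: [0.4, -0.1, 0.4]
opening: 0.0931
```

Request:
{"method": "play_rows", "body": {
  "series": [
    [[1,0,0,0,0],[1,0,0,0,0],[1,0,0,0,0],[1,0,0,0,0],[1,0,0,0,0],[1,0,0,0,0],[1,0,0,0,0],[1,0,0,0,0]]
  ],
  "force": 40
}}

```text
t: 3.9
tool_pos: [0.57, -0.2516, 0.0406]
orientation: [-3.048, -0.759, 0.0]
force: [-2.9, 4.8, 2.3]
opening: 0.0339
```

```bash
python3 look.py 3 wrist side
```

```text
t 4.0 tcp [ 0.57   -0.2515  0.0406] yawx 0.4878 zaxis [-2.e-04  3.e-04 -1.e+00] F [-1.31  0.38  0.65] T [0.107 0.116 0.037] open 0.0325 q [-0.5   0.36  1.59  0.    1.2   0.58]
```

View pics/wrist3.png

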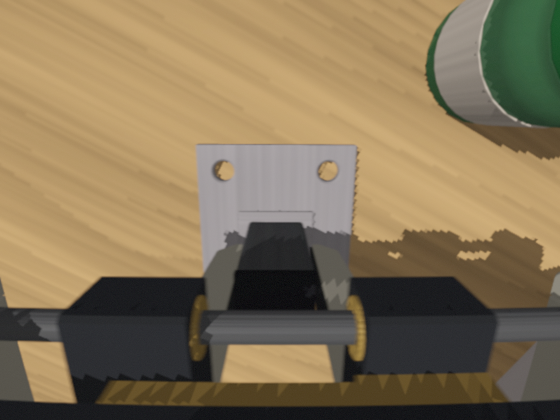

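The stub is held: opening 32.5 mm, and the plate's far edge is level in the picture. Now I'll lift.

Request:
{"method": "play_rows", "body": {
  "series": [
    [[1,0,0,0.005,0],[1,0,0,0.02,0],[1,0,0,0.045,0],[1,0,0,0.07,0],[1,0,0,0.09,0],[1,0,0,0.1,0],[1,0,0,0.1,0],[1,0,0,0.1,0]]
  ]
}}

```text
t: 4.8
tool_pos: [0.5696, -0.2515, 0.1398]
orientation: [-3.048, -0.758, 0.001]
force: [-1.5, 0.3, -6.8]
opening: 0.032
```

```bash
python3 look.py 4 wrist side
```

```text
t 4.9 tcp [ 0.569  -0.2512  0.1387] yawx 0.4878 zaxis [-0.0027  0.0014 -1.    ] F [ 0.04 -1.03 -6.4 ] T [ 0.015 -0.012  0.025] open 0.0319 q [-0.5   0.25  1.53 -0.    1.37  0.59]
```

View pics/wrist4.png

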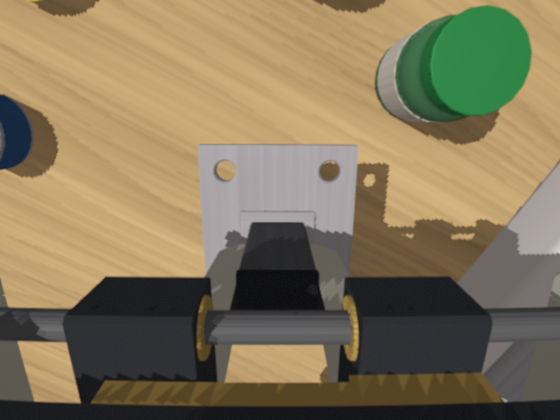

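View pics/side4.png

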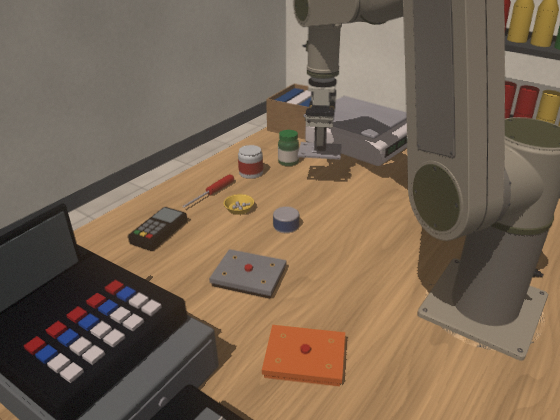

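It's lifted with no slip (about 0.65 kg, holes still at row 170). I'll carry it to above the base.

Request:
{"method": "play_rows", "body": {
  "series": [
    [[1,-0.003,0.015,0,-0.01],[1,-0.01,0.045,0,-0.03],[1,-0.02,0.085,0,-0.05],[1,-0.03,0.125,0,-0.07],[1,-0.04,0.165,0,-0.09],[1,-0.05,0.205,0,-0.11],[1,-0.06,0.245,0,-0.13],[1,-0.067,0.285,0,-0.15]]
  ]
}}

```text
t: 5.7
tool_pos: [0.5012, 0.0353, 0.1396]
orientation: [-3.097, -0.526, 0.003]
force: [0.7, -0.0, -5.8]
opening: 0.032
```

Request:
{"method": "play_rows", "body": {
  "series": [
    [[1,-0.008,0.035,0,-0.01],[1,-0.016,0.07,0,-0.015],[1,-0.024,0.105,0,-0.02],[1,-0.03,0.13,0,-0.025],[1,-0.03,0.13,0,-0.025],[1,-0.03,0.13,0,-0.025]]
  ]
}}

```text
t: 6.3
tool_pos: [0.472, 0.1638, 0.1398]
orientation: [3.102, 0.492, -0.002]
force: [0.4, 0.0, -7.7]
opening: 0.0321
```

```bash
python3 look.py 5 wrist side top
```

```text
t 6.45 tcp [0.473  0.1626 0.1403] yawx 0.312 zaxis [-5.e-04 -4.e-04 -1.e+00] F [ 0.01  0.02 -7.37] T [-0.036 -0.007  0.015] open 0.032 q [ 0.23 -0.08  1.87 -0.    1.35  1.49]
```

View pics/wrist5.png

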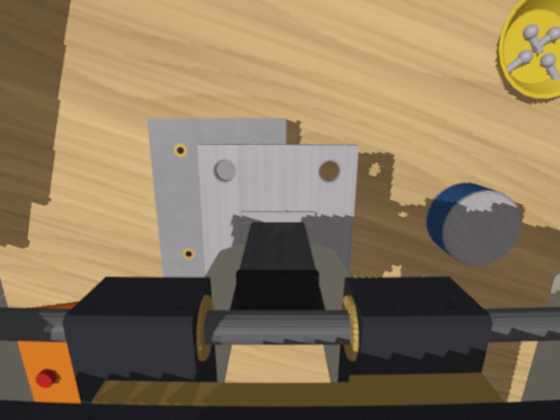

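View pics/side5.png

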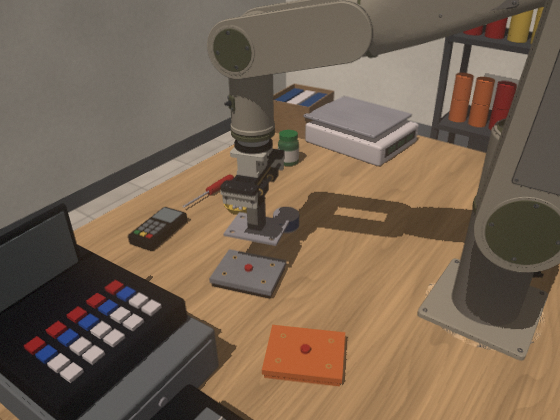

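The wrist view shows two plate holes at (225,170) and (330,171), and two brass holes at (180,150) and (188,253). I'll measure both in this one view, so its calibration errors mostly cancel.

```bash
cat > rel.py <<'E'
import pickle,sys
from h import *
np.set_printoptions(suppress=True)
d=pickle.load(open(f"d{sys.argv[1]}.pkl","rb"));s=d["s"];c=d["wrist"]
col=c["color"]
out=cv2.resize(col[100:290,130:380],None,fx=3,fy=3,interpolation=cv2.INTER_CUBIC)
cv2.imwrite(f"pics/wc{sys.argv[1]}.png",out[:,:,::-1])
h=cv2.cvtColor(col,cv2.COLOR_RGB2HSV)
k=(h[...,0]>12)&(h[...,0]<32)&(h[...,1]>100);k[:, :140]=0;k[:120]=0;k[270:]=0;k[:,210:]=0
k=cv2.morphologyEx(k.astype(np.uint8),cv2.MORPH_CLOSE,np.ones((5,5)))
cs=comps(k,25,200);bp=[p for p,a in cs];print("base px",[(p.round(1),a) for p,a in cs])
B=onplane(c,bp,.024);print(B.round(4))
E
python3 rel.py 5
python3 - <<'E'
import pickle
from h import *
for k in (4,5):
    c=pickle.load(open(f"d{k}.pkl","rb"));s=c["s"];c=c["wrist"]
    g=cv2.cvtColor(c["color"],cv2.COLOR_RGB2GRAY)
    h=cv2.cvtColor(c["color"],cv2.COLOR_RGB2HSV)
    pts=[]
    for x,y in((225,170),(330,171)):
        r=g[y-16:y+17,x-16:x+17]
        circ=cv2.HoughCircles(cv2.resize(r,None,fx=4,fy=4,interpolation=cv2.INTER_CUBIC),cv2.HOUGH_GRADIENT,1,100,param1=80,param2=10,minRadius=30,maxRadius=52)
        p=circ[0,0]/4+[x-16-.375,y-16-.375,0] if circ is not None else None
        print(k,p);pts.append(p[:2])
    zt=s["tool_pos"][2]-.0406+.006
    P=onplane(c,pts,zt)
    R=cv2.Rodrigues(s["orientation"])[0]
    print("holes world",P.round(4),"len",np.linalg.norm(P[1]-P[0]))
    v=P[0]-P[1]; yaw=np.arctan2(-v[0],v[1])
    ctr=P.mean(0)[:2]-.045*np.array([np.cos(yaw),np.sin(yaw)])
    print("plate yaw",yaw,"ctr",ctr,"minus tcp",ctr-s["tool_pos"][:2])
E
```

```text
base px [(array([180.1, 150. ]), np.int32(131)), (array([188.3, 253.3]), np.int32(95))]
[[0.4942 0.2533 0.024 ]
 [0.4087 0.2253 0.024 ]]
4 [225.25       169.5         11.42500019]
4 [329.25       170.75        10.39999962]
holes world [[ 0.5959 -0.2038  0.1041]
 [ 0.6232 -0.2567  0.1041]] len 0.05956335350637832
plate yaw 0.47664446570415603 ctr [ 0.56955741 -0.25091381] minus tcp [0.00054361 0.0002374 ]
5 [225.5  169.25  11.75]
5 [328.75       170.75        10.32499981]
holes world [[0.5067 0.2058 0.1057]
 [0.524  0.1498 0.1057]] len 0.05863926487253278
plate yaw 0.300861434677229 ctr [0.47236966 0.16450966] minus tcp [-0.00058405  0.00195208]
```

View pics/wc5.png

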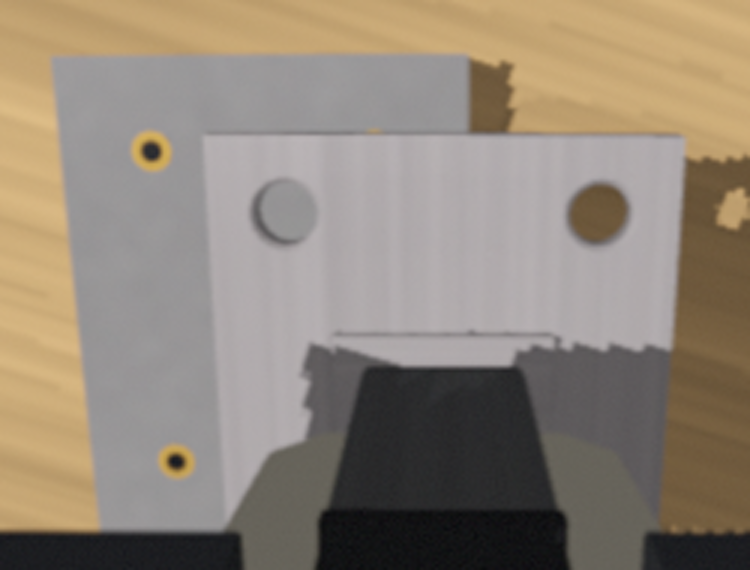

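Base centre by camera: wrist (0.4608, 0.2108), top (0.4616, 0.2085), side (0.4614, 0.2116). The yaws are within 0.01 of each other. I'll move over it, come down to about 20 mm above the base, and check again up close.

Request:
{"method": "play_rows", "body": {
  "series": [
    [[1,-0.006,0.024,0,0],[1,-0.012,0.047,0,0],[1,-0.012,0.047,0,0],[1,-0.012,0.047,-0.02,0],[1,-0.012,0.047,-0.04,0],[1,-0.012,0.047,-0.053,0],[1,-0.012,0.047,-0.053,0],[1,-0.012,0.047,-0.053,0]]
  ]
}}

```text
t: 7.25
tool_pos: [0.4613, 0.2098, 0.0878]
orientation: [3.103, 0.488, -0.001]
force: [0.8, 0.0, -6.7]
opening: 0.0319
```

```bash
python3 look.py 6 wrist side top
python3 - <<'E'
import pickle
from h import *
d=pickle.load(open("d6.pkl","rb"))
f=lambda im,x0,y0,x1,y1,k:cv2.resize(im[y0:y1,x0:x1,::-1],None,fx=k,fy=k,interpolation=cv2.INTER_CUBIC)
cv2.imwrite("pics/c6.png",np.vstack([f(d["side"]["color"],190,210,310,310,4),f(d["wrist"]["color"],190,130,370,190,480/180)]))
cv2.imwrite("pics/t6.png",f(d["top"]["color"],130,180,240,285,5))
E
```

```text
t 7.4 tcp [0.4621 0.2104 0.089 ] yawx 0.3125 zaxis [ 2.1e-03  7.0e-04 -1.0e+00] F [-0.17  0.49 -6.02] T [0.027 0.015 0.001] open 0.032 q [ 0.33 -0.    1.9  -0.    1.24  1.58]
```

View pics/c6.png

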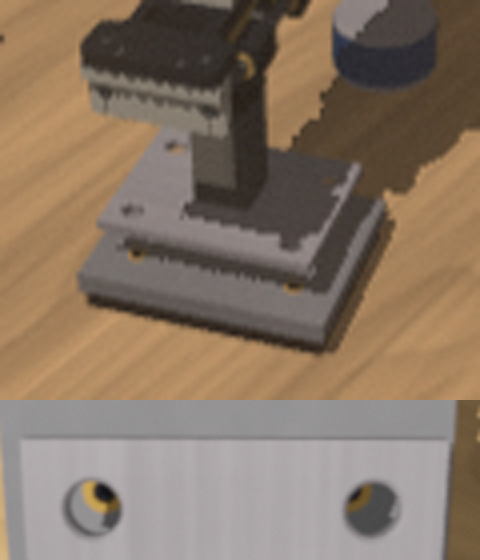

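View pics/t6.png

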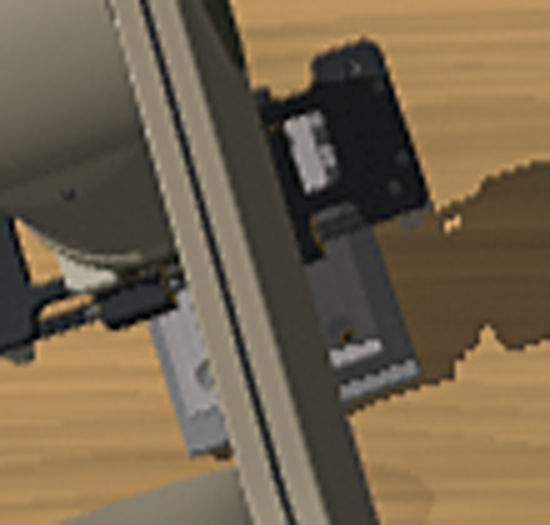

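The wrist crop shows the brass rims through both far plate holes, so it's nearly aligned. I'll enlarge that to measure the offset.

Run:
```python
import pickle
from h import *
d=pickle.load(open("d6.pkl","rb"));c=d["wrist"];im=c["color"]
f=lambda x,y:cv2.resize(im[y-14:y+15,x-14:x+15,::-1],(390,390),interpolation=cv2.INTER_CUBIC)
cv2.imwrite("pics/z6.png",np.hstack([f(225,170),f(330,170)]))
# expected pixels
s=d["s"]
print(proj(c,[[*s["tool_pos"][:2],0.05]]))
```

```text
[[276.37229007 241.05182465]]
```

View pics/z6.png

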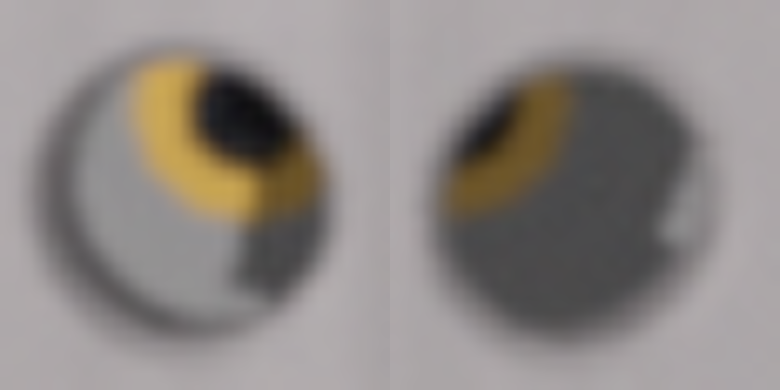

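```bash
cat > rel2.py <<'E'
import pickle,sys
from h import *
def rel(k,bpx,ppx,zg=.0406):
    d=pickle.load(open(f"d{k}.pkl","rb"));c=d["wrist"];s=d["s"]
    B=onplane(c,bpx,.024)[:,:2];P=onplane(c,ppx,s["tool_pos"][2]-zg+.006)[:,:2]
    def st(Q):
        v=Q[0]-Q[1];yaw=np.arctan2(-v[0],v[1]);return Q.mean(0)-.045*np.array([np.cos(yaw),np.sin(yaw)]),yaw,np.hypot(*v)
    print("base",st(B),"plate",st(P));print("need",B.mean(0)-P.mean(0),"pairs",(B-P).round(4).tolist())
E
python3 -c "
from rel2 import *
rel(6,[(228.3,163.7),(321.3,163.5)],[(224.25,170),(329.25,170)])"
```

```text
base (array([0.46089596, 0.21107478]), np.float64(0.3148487827699512), np.float64(0.060912266027831695)) plate (array([0.46183695, 0.21008177]), np.float64(0.3127778036214377), np.float64(0.0594080271008024))
need [-0.00096975  0.00108166] pairs [[-0.0013, 0.0018], [-0.0007, 0.0004]]
```

An offset of only (-1, +1) mm is needed, and yaw agrees to 0.002. I'll correct that and lower gently, watching force.

Request:
{"method": "play_rows", "body": {
  "series": [
    [[1,-0.001,0.001,0,0],[1,-0.001,0.001,-0.004,0],[1,-0.001,0.001,-0.008,0],[1,-0.001,0.001,-0.012,0],[1,-0.001,0.001,-0.014,0],[1,-0.001,0.001,-0.014,0]]
  ]
}}

```text
t: 8.0
tool_pos: [0.4596, 0.2111, 0.073]
orientation: [3.103, 0.489, -0.002]
force: [-0.8, 0.3, -6.7]
opening: 0.0319
```

```bash
python3 look.py 7 wrist side
python3 - <<'E'
import pickle
from h import *
d=pickle.load(open("d7.pkl","rb"));im=d["wrist"]["color"]
f=lambda x,y:cv2.resize(im[y-14:y+15,x-14:x+15,::-1],(390,390),interpolation=cv2.INTER_CUBIC)
cv2.imwrite("pics/z7.png",np.hstack([f(225,170),f(330,170)]))
E
```

```text
t 8.1 tcp [0.46   0.2113 0.0735] yawx 0.3129 zaxis [-2.e-04 -1.e-04 -1.e+00] F [ 0.22 -0.21 -6.32] T [ 0.032 -0.047 -0.022] open 0.0321 q [ 0.33  0.02  1.91 -0.    1.22  1.59]
```

View pics/z7.png

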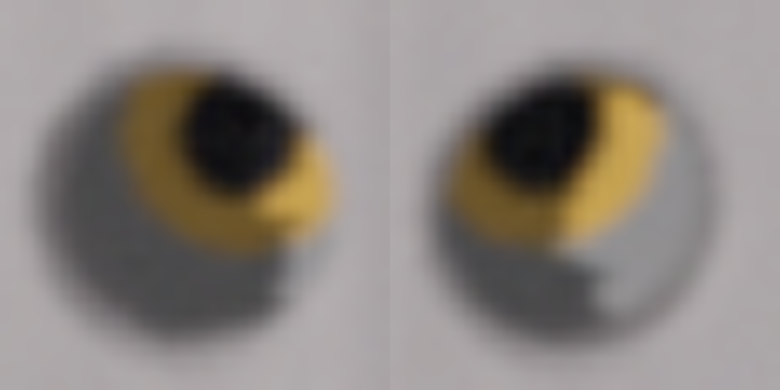

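```bash
python3 -c "
from rel2 import *
rel(7,[(228.2,165.5),(327.0,165.2)],[(224.25,170),(329.25,170)])"
```

```text
base (array([0.46075474, 0.21099016]), np.float64(0.3166855608530495), np.float64(0.06034721826203107)) plate (array([0.46010052, 0.2114413 ]), np.float64(0.31362209196581575), np.float64(0.05959478509172758))
need [ 0.00061149 -0.00032008] pairs [[0.0004, 0.0], [0.0008, -0.0006]]
```

Within 0.7 mm. I'll lower onto the button in small steps.

Request:
{"method": "play_rows", "body": {
  "series": [
    [[1,0.0005,-0.0003,-0.001,0],[1,0.0005,-0.0003,-0.002,0],[1,0.0005,-0.0003,-0.003,0],[1,0.0005,-0.0003,-0.004,0],[1,0.0005,-0.0003,-0.005,0],[1,0.0005,-0.0003,-0.006,0],[1,0.0005,-0.0003,-0.006,0]]
  ]
}}

```text
t: 8.8
tool_pos: [0.4608, 0.211, 0.0678]
orientation: [-3.103, -0.489, -0.001]
force: [0.9, -0.1, -2.2]
opening: 0.0324
```

```bash
python3 look.py 8 side
```

```text
t 8.85 tcp [0.4608 0.211  0.0678] yawx 0.3128 zaxis [ 5.e-04  1.e-04 -1.e+00] F [-0.15 -1.04 -2.71] T [-0.036 -0.061 -0.019] open 0.0321 q [ 0.33  0.03  1.91 -0.    1.2   1.59]
```

Request:
{"method": "play_rows", "body": {
  "series": [
    [[1,0,0,-0.001,0],[1,0,0,-0.002,0],[1,0,0,-0.0025,0],[1,0,0,-0.003,0],[1,0,0,-0.003,0]]
  ]
}}

```text
t: 9.35
tool_pos: [0.4607, 0.211, 0.0648]
orientation: [-3.103, -0.489, -0.001]
force: [0.2, -0.5, -1.7]
opening: 0.0322
```

```bash
python3 look.py 9 side
```

```text
t 9.4 tcp [0.4608 0.211  0.0648] yawx 0.3127 zaxis [ 4.e-04  1.e-04 -1.e+00] F [ 0.99 -0.1  -2.07] T [-0.088 -0.136 -0.008] open 0.0321 q [ 0.33  0.03  1.91 -0.    1.2   1.59]
```

Request:
{"method": "play_rows", "body": {
  "series": [
    [[1,0,0,-0.0005,0],[1,0,0,-0.001,0],[1,0,0,-0.001,0],[1,0,0,-0.001,0]]
  ]
}}

```text
t: 9.8
tool_pos: [0.461, 0.211, 0.0645]
orientation: [3.103, 0.489, 0.001]
force: [-0.8, -2.4, 6.5]
opening: 0.0321
```

Request:
{"method": "play_rows", "body": {
  "series": [
    [[1,0,0,-0.0005,0],[1,0,0,-0.0005,0],[1,0,0,-0.0005,0]]
  ]
}}

```text
t: 10.1
tool_pos: [0.4611, 0.211, 0.0645]
orientation: [3.103, 0.489, 0.001]
force: [-5.1, -4.0, 11.7]
opening: 0.0319
```

```bash
python3 look.py 10 side wrist
```

```text
t 10.2 tcp [0.4611 0.211  0.0645] yawx 0.3128 zaxis [ 9.e-04  1.e-04 -1.e+00] F [-2.76 -3.06 10.83] T [-0.419  0.541  0.008] open 0.0317 q [ 0.33  0.03  1.91 -0.    1.2   1.59]
```

Clear seating: z stopped at 0.0645 (24 mm + 40.5 mm grip height) while the force rose to about 17 N on the base. Check quickly in the picture, then raise.

Request:
{"method": "play_rows", "body": {
  "series": [
    [[1,0,0,0.002,0],[1,0,0,0.005,0],[1,0,0,0.009,0],[1,0,0,0.013,0],[1,0,0,0.0165,0],[1,0,0,0.0165,0],[1,0,0,0.0165,0],[1,0,0,0.0165,0]]
  ]
}}

```text
t: 11.0
tool_pos: [0.4602, 0.2109, 0.0792]
orientation: [3.103, 0.489, -0.001]
force: [0.4, 0.5, -5.9]
opening: 0.0322
```

```bash
python3 look.py 11 side wrist top
python3 - <<'E'
import pickle
from h import *
d=pickle.load(open("d11.pkl","rb"));im=d["wrist"]["color"]
f=lambda x,y:cv2.resize(im[y-14:y+15,x-14:x+15,::-1],(390,390),interpolation=cv2.INTER_CUBIC)
cv2.imwrite("pics/z11.png",np.hstack([f(225,170),f(330,170)]))
cv2.imwrite("pics/s11.png",cv2.resize(d["side"]["color"][210:310,190:310,::-1],None,fx=5,fy=5,interpolation=cv2.INTER_CUBIC))
E
```

```text
t 11.15 tcp [0.4604 0.211  0.0794] yawx 0.3128 zaxis [-5.e-04 -1.e-04 -1.e+00] F [-0.06  0.25 -6.95] T [-0.051  0.011 -0.014] open 0.0321 q [0.33 0.01 1.9  0.   1.23 1.59]
```

View pics/z11.png

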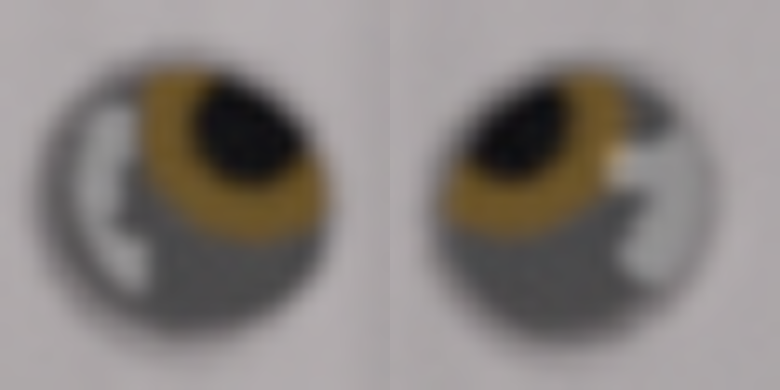

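View pics/s11.png

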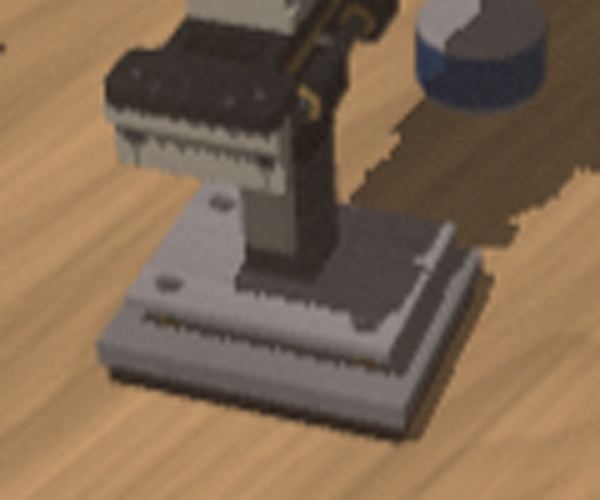

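View pics/side10.png

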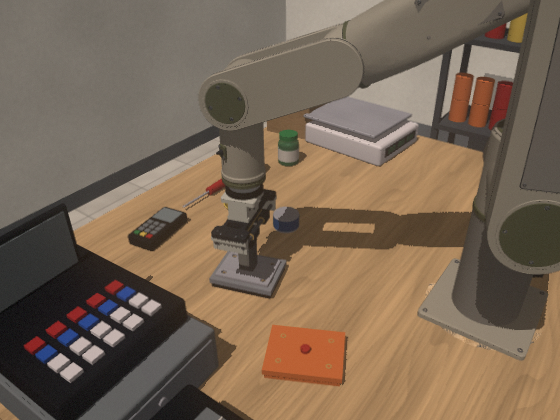

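View pics/wrist11.png

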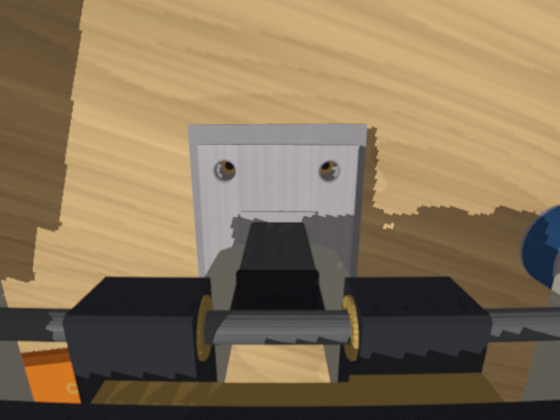

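The crop shows threaded holes at about (229.1,164.8) and (324.9,164.8), each inside its plate hole. The plate is symmetric on the base, with a visible gap in the side view. One last check of the numbers.

```bash
python3 -c "
from rel2 import *
rel(11,[(229.1,164.8),(324.9,164.8)],[(224.25,170),(329.25,170)])
import pickle
d=pickle.load(open('d11.pkl','rb'));c=d['wrist']
# plate edges in the side view: 2 visible holes
c=d['side'];print('side holes', onplane(c,[(190+222/5-.4,210+203/5-.4),(190+168/5-.4,210+284/5-.4)],.0794-.0406+.006).round(4), 'top-seen base holes (side cam) (.5143,.1969) (.495,.2544)')
"
```

```text
base (array([0.46070474, 0.21106541]), np.float64(0.313606321322061), np.float64(0.06031713784759195)) plate (array([0.46066831, 0.21118377]), np.float64(0.3136108500354098), np.float64(0.05973850629023186))
need [ 3.64895470e-05 -1.18553777e-04] pairs [[-0.0001, 0.0002], [0.0001, -0.0004]]
side holes [[0.5118 0.1984 0.0448]
 [0.4932 0.2559 0.0448]] top-seen base holes (side cam) (.5143,.1969) (.495,.2544)
```

Wrist view: under 0.5 mm error. The side view's two hand-read holes read about 2.6 mm off, at roughly 2 mm per pixel. I'll settle that by projecting the expected hole centres into the side image.

```bash
python3 -c "
from h import *
import pickle
d=pickle.load(open('d11.pkl','rb'));c=d['side'];im=c['color'][210:310,190:310,::-1]
k=6;o=cv2.resize(im,None,fx=k,fy=k,interpolation=cv2.INTER_CUBIC)
R=np.array([[np.cos(.3136),-np.sin(.3136)],[np.sin(.3136),np.cos(.3136)]])
ctr=np.array([.4614,.2116]) # base centre as the side camera sees it
def P(xy,z): return np.r_[ctr+R@np.array(xy),z]
for z,col,w,h in((.0448,(0,0,255),.06,.045),(.024,(0,255,0),.07,.055)):
    q=proj(c,[P((a*w,b*h),z) for a,b in((1,1),(-1,1),(-1,-1),(1,-1))])
    cv2.polylines(o,[np.int32((q-[190,210]+.5)*k)],True,col,1)
for b in(1,-1):
    t=np.linspace(0,6.28,30)
    q=proj(c,[P((.045+.006*np.cos(x),b*.03+.006*np.sin(x)),.0448) for x in t]);cv2.polylines(o,[np.int32((q-[190,210]+.5)*k)],True,(255,0,0),1)
cv2.imwrite('pics/ov11.png',o)"
```

```text
(no output)
```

View pics/ov11.png

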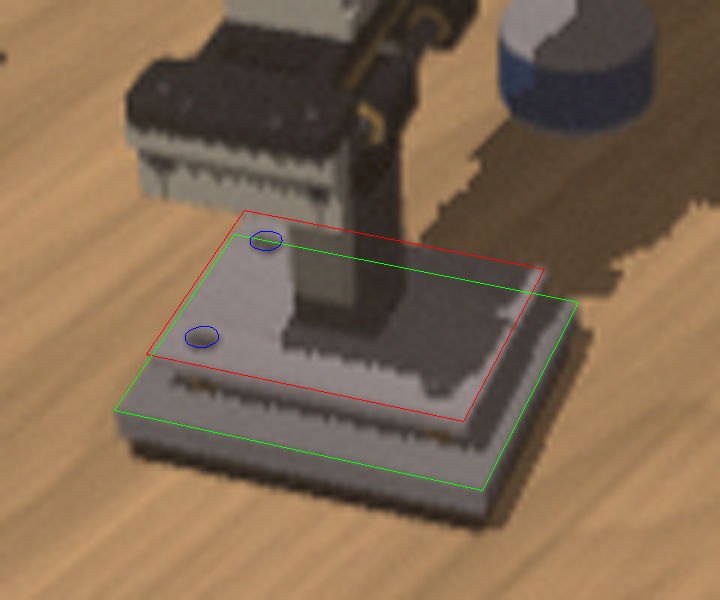

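The overlay settles it: the projected plate outline, holes and base outline lie on the real edges to about half a pixel (about 1 mm). Handing in.

```bash
python3 -c "
from plant import robot,sensors
print(robot.close_job()); print(sensors.read_state()['tool_pos'])"
```

```text
the job is handed in; nothing more can be done
None
the job is handed in; nothing more can be done
```

I gripped the foot by its stub, lined it up over the grey base and lowered it until it seated. I then raised it and handed the job in about 11 s into the run, with the arm still holding it. No verdict was reported.

- **Seating:** the foot stopped at the expected height while the force on the base rose to about 17 N, well under the 40 N limit.
- **Hover:** by the arm's reading, the underside is about 15 mm above the base. The tool was within 0.1 degrees of vertical. The force reading was back to the foot's weight alone, so nothing was touching the base. The button is hidden under the plate, so I did not see it spring back.
- **Hole alignment:** the wrist camera put the holes within 0.5 mm and the angle within 0.001 rad. My first reading of the side picture disagreed by about 2.6 mm. Projecting the expected outlines into that picture then showed agreement to about 1 mm.
- **Other objects:** I kept the path clear of everything else and saw nothing disturbed in the pictures. I did not re-measure those positions at the end.

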